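# Paddle and grater back on their own drying stands

## Task

The wooden paddle was put to dry on the grater's stand. Move it to its own stand, the one with the red stop, then put the black grater from the counter on the stand with the black stop. Each must lie flat and centred along its sloping beam, handle end up and foot end resting against the stop, set down gently, with the other things left standing where they are.

Things in the scene. Friction and masses are not known exactly. Their poses are not given: they have to be found in the camera images.
- paddle: Wooden paddle, 190 x 56 x 16 mm, about 0.15 kg, flat both sides. Origin on the underside, 80 mm from the foot end, mid-width; x points to the handle end, y across, z out of its upper face. Blade 56 mm wide from x -80 to +40, handle 24 mm wide from x +40 to +110. It starts lying on the black-stop beam, foot against the stop.
- grater: Flat hand grater, black plastic frame with a steel face, 190 x 56 x 18 mm, about 0.18 kg, flat underneath. Origin on the underside, 80 mm from the foot end, mid-width; x points to the handle end, y across, z up out of the face. Frame 56 mm wide from x -80 to +60, then a 40 mm wide handle loop of 12 mm bar to x +110. It starts flat on the counter, face up, on either side of the stands.
- black_beam: Sloping beam of the grater's stand, black stop; fixed, rises 40 degrees away from the robot. Origin: where its upper face meets the stop, on the centreline, 50 mm above the counter; x runs up the beam, y across (level), z out of its upper face. Steel bar 34 mm wide, 8 mm thick, x 0 to 150 mm; stop x -8 to 0, 50 mm wide, 16 mm high above the face.
- red_beam: Sloping beam of the paddle's stand, red stop; fixed, rises 30 degrees away from the robot; empty at first. Origin: where its upper face meets the stop, on the centreline, 50 mm above the counter; x runs up the beam, y across (level), z out of its upper face. Steel bar 34 mm wide, 8 mm thick, x 0 to 150 mm; stop x -8 to 0, 50 mm wide, 16 mm high above the face.
- black_stand: Grater's stand: black fixed base plate 160 x 70 x 12 mm, on the counter under the beam, which two thin posts carry. Origin at the centre of its underside, x along the beam's level direction.
- red_stand: Paddle's stand: red fixed base plate 160 x 70 x 12 mm, on the counter under the beam, which two thin posts carry. Origin at the centre of its underside, x along the beam's level direction. A fixed hook rail 336 mm high with a hanging ladle stands across the counter behind both stands, 70 mm or more beyond the plates.
- shaker: White ceramic salt shaker, diameter 48 mm, 68 mm high, standing close beside the grater, on its +y side. Origin at the centre of its foot, z up. Not to be disturbed.
- bottle: Green glass bottle, diameter 54 mm, 170 mm high, standing between the two stands. Origin at the centre of its foot. Not to be disturbed.
- mug: Blue mug, diameter 76 mm, 85 mm high, handle sticking out about 35 mm along its y, on the red trivet. Origin at the centre of its foot. Not to be disturbed.
- trivet: Round red trivet, diameter 140 mm, 8 mm thick, fixed, on the side of the stands where the grater is not. Origin at the centre of its underside.
- turntable: Round dark wood turntable tray, diameter 220 mm, 24 mm high, far left, with two lidded white jars (diameter 84 mm, tops 142 mm above the counter) 53 mm either side of its centre along its y; all fixed. Origin at the centre of its underside.
- budare: Black flat round griddle, diameter 240 mm, 14 mm high, with a 120 mm handle to its -y, flat on the counter far right. Origin at the centre of its underside. Not to be disturbed.
There are look-alikes about, which are no part of the job. What is meant by the red_stand is not yellow, and is the larger of those in its own colour.

How it is judged:
On the way, in this order (a step that is already met when the one before it is completed fails the run):
1. the paddle lies on the red-stop beam, foot at the stop (x of paddle in the frame of red_beam between 0.074 and 0.092 m and y of paddle in the frame of red_beam between -0.011 and 0.011 m and z of paddle in the frame of red_beam between -0.006 and 0.006 m and angle between the x axis of paddle and the x axis of red_beam, either way round below 0.14 rad and angle between the z axis of paddle and the z axis of red_beam, either way round below 0.1 rad and linear speed of paddle below 0.02 m/s), for 0.2 s.
2. then the grater lies on the black-stop beam, foot at the stop (x of grater in the frame of black_beam between 0.074 and 0.092 m and y of grater in the frame of black_beam between -0.011 and 0.011 m and z of grater in the frame of black_beam between -0.006 and 0.006 m and angle between the x axis of grater and the x axis of black_beam, either way round below 0.14 rad and angle between the z axis of grater and the z axis of black_beam, either way round below 0.1 rad and linear speed of grater below 0.02 m/s), for 0.2 s.
At the end, for the whole second after the job is handed in: The paddle lies on the red-stop beam and the grater on the black-stop beam, both at rest: foot within 12 mm of the stop, within 11 mm of the beam's centreline and 8 degrees of its direction, underside within 6 mm and 5.7 degrees of the beam's face, handle end up (all of step 1 and all of step 2); the robot touches nothing.
It fails at once if one of the mug, shaker, bottle or budare is moved by more than 25 mm or tipped by more than 20 degrees (distance of any of mug, shaker, bottle, budare from where it was at the start of the episode above 0.025 m or angle between any of mug, shaker, bottle, budare's own z axis and vertical above 0.35 rad).
It fails at once if the paddle is banged on its stand (over 45 N) (contact force between paddle and red_beam above 45 N).
It fails at once if the grater is banged on its stand (over 45 N) (contact force between grater and black_beam above 45 N).
It also fails if it takes over 69 s, if anything falls off the work surface, if the arm or the gripper's body presses on something with over 40 N, if the wrist force passes 120 N, or if a joint passes its speed limit or range.

## Robot

A 6-joint arm with a two-finger parallel gripper is mounted at the origin on the work surface. World frame = base frame: x ahead of the robot, y to its left, z up, the work surface at z = 0. Lengths are in m, angles in rad, forces in N, time in s.
With the tool pointing down it reaches from about 0.35 to 0.85 m from the base axis. Payload 8.1 kg.
Tool frame: the origin (TCP) lies on the centre line of the jaws, within the pads' length; the fingertips stand 17 mm ahead of it and the grasp point (between the pads) lies 2 mm behind it; z points along the fingers, y is the line along which they close (so a half turn about z gives the same grasp; the last joint's range is limited). The gripper opens to 93 mm and grips with 3 to 60 N. Pads are 15 mm wide; open, the fingers measure 128 mm over their backs; the gripper's body (75 mm by 188 mm) begins 65 mm behind the grasp point.
Start: joints at [-1.341, 0.13, 1.488, -0, 1.523, -0.085], TCP at [0.186, -0.571, 0.236] pointing down, gripper open.
Joint ranges: [-2.96, 2.96], [-0.89, 2.26], [0.02, 2.5], [-1.34, 4.48], [0, 2.73], [-2.66, 2.66]. Speed limits (rad/s): [2.39, 2.39, 2.79, 3.14, 3.14, 3.14].

## Interface

Orientations are given as a rotation vector (axis times angle).
In Python, from plant import status, eyes, robot gives the robot as it stands. The module is installed in compiled form; this text tells all that it offers.
- The arm moves only by the tool servo_tool, never from a script. Its argument "plan" is text: rows parted by semicolons, each of 4 numbers parted by spaces: the shift along the tool's x, y, z in m, then the turn about the tool's z in degrees. A call has 1 to 12 rows; each row is the pose to reach, as a shift and turn from the pose commanded when the call began, along the tool's axes at that moment; what a row does not reach only later rows make up. A row lasts 1/12 s, in which the tool goes at most 41.7 mm and 7.16 degrees, less where a joint would pass 70% of its speed; a pose out of reach is approached as far as the arm can. A call with a gripper value outside its range is refused whole. "grip" is the closure, from -1 (fully open) to 1 (shut), set as the call begins (left out, the last holds). The fingers move at their own pace and stop on an object; "grip_force" is the grip in N (left out, the last holds). Time passes only in rows, so rows that repeat a pose let the fingers close. It gives the time, the measured TCP pose, the force, the opening and the grip force at its end, in the units of the state.
- status.read_state(): the state, without advancing time (a new reading comes with each control period).
- eyes.read_camera(name): name is "scene" or "top" or "wrist"; returns a dict with "image" (384x512x3 uint8, blue, green, red), "fovy" (degrees; the focal length in pixels is half the picture's height over the tangent of half this angle, whatever the lens; pixels are square), "cx", "cy" (the principal point, pixels), "world_from_camera" (4x4, takes a point from camera to world coordinates); the wrist camera has in their place "hand_eye" (4x4, takes a point from camera to tool coordinates, whose origin is the TCP and whose axes are the flange's). Camera axes: x right, y down, z forward; pixel columns grow to the right and rows downward; lengths in m; the calibration is good to about 2 mm. The wrist camera is an equidistant fisheye: a pixel r from the principal point sees the ray r / f radians off the axis. A picture is of the moment at which its call begins: read the wrist's pose just before it. There is no depth.
- robot.close_job(): hands the job in; it is judged then, once.
The state is a dict: "t": time; "q": joint angles; "dq": joint speeds; "joint_torque": joint torques, N m; "tool_pos": TCP position; "orientation": TCP orientation; "force": force on the tool from outside, world axes, zero at the start; "wrist_torque": the same for the moment, N m; "opening": finger opening in m; "gripper_force": force on a finger pad.
Only numpy, scipy, OpenCV 4.12 (cv2) and the standard library are available. Lean on these libraries where they do the work, as an engineer would, in place of code of your own. Each camera call takes 0.05 s, during which the arm holds its last target. There are 200 camera calls.

## Working session

There is one attempt and no reset: what is moved stays moved. The work goes in short steps, Python scripts to look and compute and a tool call to move; the robot and the scene stay as the last step left them, time stands still between calls to the robot, and variables do not carry over. Pictures are saved under pics/ and viewed, at most 10 in all, crops included, and the job is handed in when it is done.

Besides the shell and the picture viewer there is one more tool, called after "Request:" as name(argument=value, ...) on one line, values as JSON. servo_tool: Moves the arm, as the interface text tells. Its arguments: {"type":"object","properties":{"plan":{"type":"string"},"grip":{"type":"number"},"grip_force":{"type":"number"}},"required":["plan"]}

```bash
mkdir -p pics; python3 - <<'E'
from plant import status, eyes
import cv2, pickle, numpy as np
np.set_printoptions(precision=4,suppress=True)
d={}
for n in ("scene","top","wrist"):
    s=status.read_state(); c=eyes.read_camera(n); c['state']=s; d[n]=c
    cv2.imwrite(f"pics/{n}0.png",c["image"])
    print(n,c["fovy"],c["cx"],c["cy"],c.get("world_from_camera",c.get("hand_eye")))
pickle.dump(d,open("c0.pkl","wb")); print(s)
cv2.imwrite("pics/both0.png",cv2.resize(np.vstack([d["scene"]["image"],d["top"]["image"]]),None,fx=.78,fy=.78))
E
```

```text
scene 55.37717837260749 257.7895372611226 189.85381658232637 [[-0.8333  0.4049 -0.3764  0.9577]
 [ 0.5525  0.5863 -0.5925  0.6793]
 [-0.0192 -0.7017 -0.7122  0.8932]
 [ 0.      0.      0.      1.    ]]
top 57.70476348437741 255.27641062920503 189.0858197674966 [[ 0.0724 -0.971   0.2279  0.309 ]
 [-0.9974 -0.0707  0.0158 -0.0016]
 [ 0.0008 -0.2284 -0.9736  1.0682]
 [ 0.      0.      0.      1.    ]]
wrist 65.70646984690485 253.31569714064727 195.4729152735395 [[-0.0005 -0.953  -0.3028  0.0853]
 [ 1.     -0.0004 -0.0005 -0.0006]
 [ 0.0004 -0.3028  0.953  -0.1489]
 [ 0.      0.      0.      1.    ]]
{'t': 0.1, 'q': array([-1.3414,  0.1311,  1.4892, -0.    ,  1.523 , -0.0854]), 'dq': array([-0.0003,  0.0002, -0.0027, -0.0001,  0.0009,  0.001 ]), 'joint_torque': array([  0.0017, -56.1339, -49.3096,   0.077 ,   0.0292,  -0.0001]), 'tool_pos': array([ 0.1857, -0.57  ,  0.2347]), 'orientation': array([-3.1011, -0.4922,  0.0002]), 'force': array([-0.7685, -0.0811,  1.0598]), 'wrist_torque': array([ 0.016 ,  0.0309, -0.0308]), 'gripper_force': 0.0, 'opening': 0.0927439375644668}
```

View pics/scene0.png

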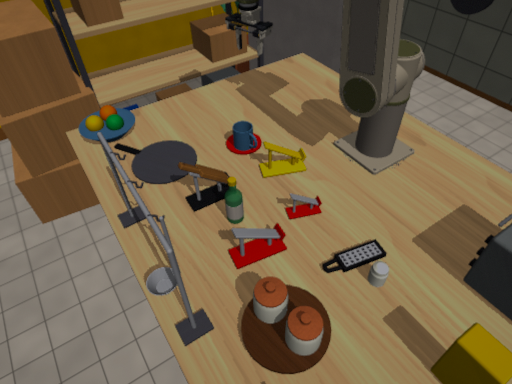

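View pics/top0.png

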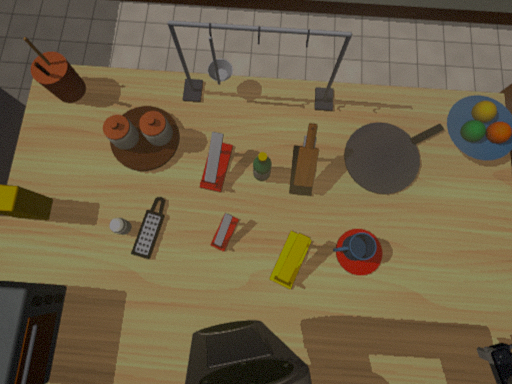

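The pictures show three stands without a paddle: big red (top 216,163), small red (top 225,232) and yellow (top 291,260). The target is the big red one: it isn't yellow and it is the larger of the two reds. The paddle is on the black-base stand (305,160), the grater at (149,228), the shaker at (120,226) and the bottle at (262,166). Next, enlarged crops with a grid.

```bash
cat >h.py <<'E'
import numpy as np, cv2, pickle
from scipy.spatial.transform import Rotation as R
np.set_printoptions(precision=4,suppress=True)
def crop(im,u0,v0,w,h,k,name,tick=10):
    c=cv2.resize(im[v0:v0+h,u0:u0+w],None,fx=k,fy=k,interpolation=cv2.INTER_CUBIC)
    c=cv2.convertScaleAbs(c,alpha=1.3,beta=15)
    for u in range(-(-u0//tick)*tick,u0+w,tick):
        x=int((u+.5-u0)*k); cv2.line(c,(x,0),(x,6),(255,255,0),1); cv2.putText(c,str(u),(x-8,18),0,.35,(255,255,0),1)
        for v in range(-(-v0//tick)*tick,v0+h,tick): cv2.circle(c,(x,int((v+.5-v0)*k)),1,(255,255,0),-1)
    for v in range(-(-v0//tick)*tick,v0+h,tick):
        y=int((v+.5-v0)*k); cv2.line(c,(0,y),(6,y),(255,255,0),1); cv2.putText(c,str(v),(8,y+4),0,.35,(255,255,0),1)
    if name: cv2.imwrite(name,c)
    return c
def f(c): return c["image"].shape[0]/2/np.tan(np.radians(c["fovy"])/2)
def proj(c,P):
    T=np.linalg.inv(c["world_from_camera"]); p=np.atleast_2d(P)@T[:3,:3].T+T[:3,3]
    return p[:,:2]/p[:,2:]*f(c)+[c["cx"],c["cy"]]
def ray(c,uv):
    T=c["world_from_camera"]; d=T[:3,:3]@np.array([(uv[0]-c["cx"])/f(c),(uv[1]-c["cy"])/f(c),1]); return T[:3,3],d
def onz(c,uv,z):
    o,d=ray(c,uv); return o+d*(z-o[2])/d[2]
E
python3 - <<'E'
from h import *
d=pickle.load(open("c0.pkl","rb")); t=d["top"]["image"]; s=d["scene"]["image"]
crop(t,190,115,140,95,5.7,"pics/c1.png")
crop(s,175,155,125,115,5.2,"pics/c2.png")
a=crop(t,100,190,80,75,5,None); b=crop(s,315,230,80,75,5,None)
cv2.imwrite("pics/c3.png",np.hstack([a,b]))
E
```

```text
(no output)
```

View pics/c1.png

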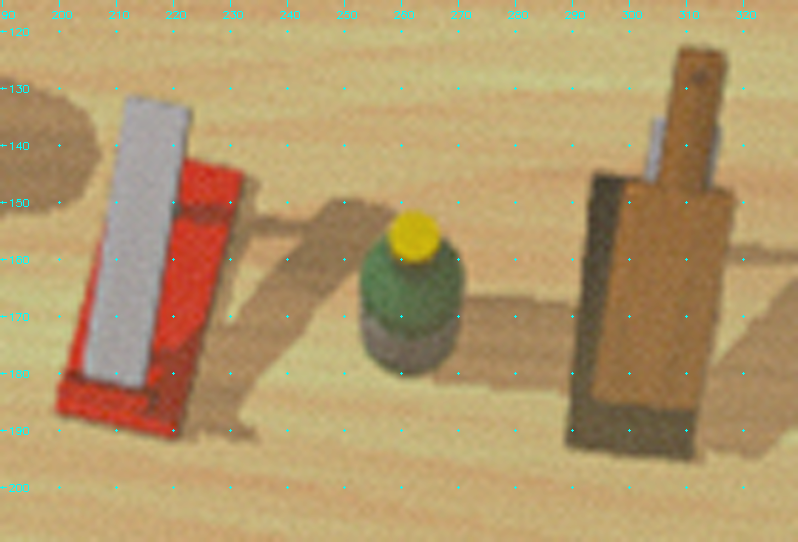

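View pics/c2.png

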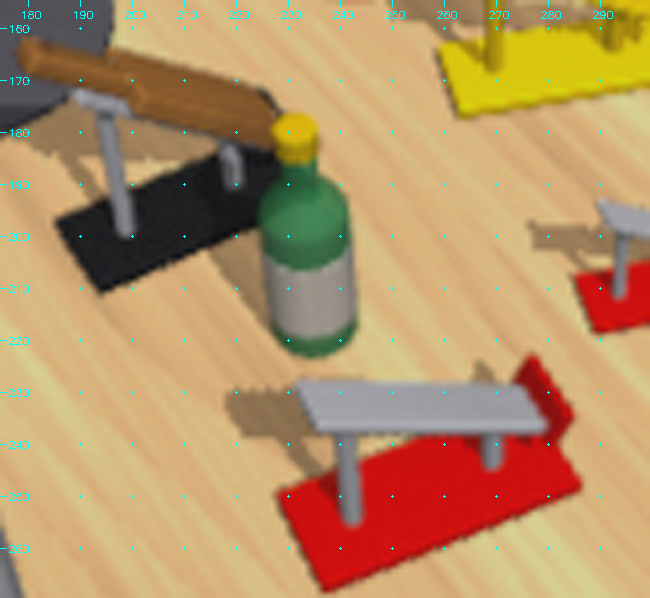

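View pics/c3.png

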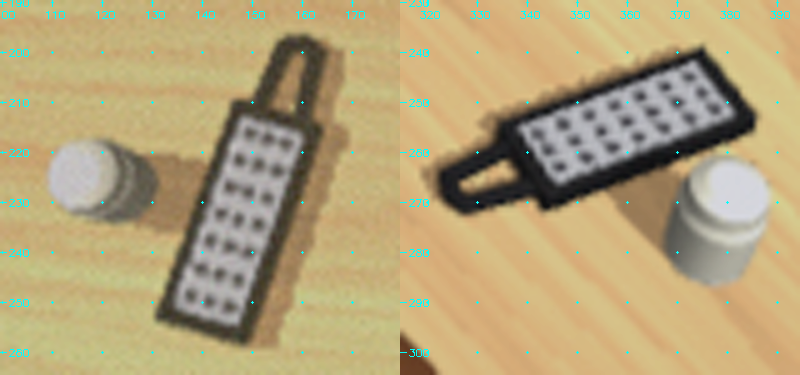

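c1/c2 confirm the larger red stand (base around top 199–232, 145–191), empty. In c1 the paddle lies on the black stand (foot 293–311,185; handle end 309–317,123). In c3 the grater is flat, frame from (147,210) to (149,258), loop end (159,197), with the shaker top at (116,224).

```bash
cat >fit.py <<'E'
from h import *
from scipy.optimize import least_squares
d=pickle.load(open("c0.pkl","rb")); T,S=d["top"],d["scene"]
def fr(x,y,z,yaw,pitch=0): return R.from_euler("ZY",[yaw,-pitch]).as_matrix(),np.array([x,y,z])
def fit(model,obs,p0):
    def res(p):
        return np.concatenate([(proj(c,model(p,k,P))[0]-uv) for c,k,P,uv in obs])
    r=least_squares(res,p0,loss="soft_l1"); print(r.x); print(res(r.x).reshape(-1,2).round(1).tolist()); return r.x
def stand(pitch):
    def m(p,k,P):
        Rb,o=fr(p[0],p[1],.05,p[2],pitch); Rp,_=fr(0,0,0,p[2])
        if k=="b": return Rb@P+o
        if k=="p": return Rp@(np.array(P)+[p[3],0,0])+[o[0],o[1],0]
        if k=="k": return Rb@(R.from_euler("z",p[5]).apply(np.array(P)-[0,0,0])+[.08,p[4],0])+o
    return m
if __name__=="__main__":
    w=.017
    red=[(T,"b",(.15,w,0),(211.4,131.5)),(T,"b",(.15,-w,0),(223,133.3)),
     (S,"b",(.15,w,0),(235.7,237.4)),(S,"b",(.15,-w,0),(231.8,227.6)),(S,"b",(0,w,0),(279.9,237.2)),
     (S,"b",(-.008,.025,.016),(285,234.3)),(S,"b",(-.008,-.025,.016),(277,222.8)),
     (T,"p",(.08,-.035,.012),(232.1,144.9)),(T,"p",(-.08,-.035,.006),(220.7,191.3)),
     (S,"p",(.08,-.035,.012),(227.6,249.3)),(S,"p",(.08,.035,.006),(237,268)),(S,"p",(-.08,.035,.012),(286.4,248.2))]
    fit(stand(np.radians(30)),red,[.57,.1,-.1,.06])
    h=.016
    blk=[(T,"k",(-.08,.028,h),(293.4,184.7)),(T,"k",(-.08,-.028,h),(311.4,186.4)),(T,"k",(.04,-.028,h),(318.4,147.8)),(T,"k",(.04,.028,h),(298.6,145.7)),
     (T,"k",(.11,.012,h),(308.8,122.6)),(T,"k",(.11,-.012,h),(316.9,123.6)),
     (T,"p",(.08,.035,.012),(293.7,144.9)),(T,"p",(-.08,.035,.006),(289,192.6)),(T,"p",(-.08,-.035,.006),(310.6,195.2)),
     (S,"p",(.08,-.035,.012),(185.1,196.8)),(S,"p",(.08,.035,.006),(194.3,210.7)),(S,"b",(.15,-w,0),(188.3,172.4))]
    fit(stand(np.radians(40)),blk,[.57,-.1,0,.06,0,0])
    g=.018
    def gm(p,k,P): A,o=fr(p[0],p[1],0,p[2]); return A@P+o
    fit(gm,[(T,"g",(.06,.028,g),(146.5,209.9)),(T,"g",(.06,-.028,g),(163.9,213.9)),(T,"g",(-.08,.028,.012),(130.9,253.5)),(T,"g",(-.08,-.028,.012),(148.9,258.3)),(T,"g",(.11,0,g),(159.5,196.7)),
     (S,"g",(-.08,-.028,g),(375.5,238.9)),(S,"g",(-.08,.028,.012),(385.5,253.9)),(S,"g",(.06,.028,.009),(342.9,271.1)),(S,"g",(.06,-.028,g),(333.9,254.5))],[.5,.2,-.2])
    print("shaker",onz(T,(116.5,224.5),.068),onz(S,(381,267.5),.068),"bottle",onz(T,(262.3,156.1),.17))
    print("rail bar top",[onz(T,u,.336) for u in((190,26),(260,30),(335,34))])
E
python3 fit.py
```

```text
[ 0.5628  0.1545 -0.1479  0.0634]
[[0.2, -0.8], [0.0, -0.2], [0.5, -0.5], [-0.5, 0.1], [-0.3, -0.3], [0.7, 0.7], [0.6, -0.0], [0.5, -1.0], [0.1, 0.5], [-0.1, -0.1], [-0.1, 1.0], [0.8, -0.9]]
[ 0.5764 -0.1248 -0.0348  0.0545  0.0001 -0.005 ]
[[-0.4, -0.4], [0.3, -0.1], [0.2, 0.5], [0.2, 0.5], [-0.5, 0.0], [0.2, -0.0], [-0.7, -0.5], [-0.5, 0.5], [0.3, 0.3], [0.0, 0.0], [-0.2, 0.6], [-2.0, -4.7]]
[ 0.4049  0.3272 -0.1994]
[[-0.1, -1.2], [-0.2, -0.3], [0.2, 0.2], [-0.0, 0.5], [0.9, -1.0], [-0.2, -0.5], [0.9, 0.3], [0.9, 0.2], [-0.1, -0.7]]
shaker [0.4097 0.4054 0.068 ] [0.4145 0.411  0.068 ] bottle [0.6121 0.0006 0.17  ]
rail bar top [array([0.8739, 0.1975, 0.336 ]), array([0.8752, 0.0275, 0.336 ]), array([ 0.8773, -0.1536,  0.336 ])]
```

```bash
cat >go.py <<'E'
import sys
from h import *
from plant import status
s=status.read_state(); M=R.from_rotvec(s["orientation"]).as_matrix()
az=np.arctan2(M[1,0],M[0,0]); print("t",s["t"],"pos",s["tool_pos"],"az",az,"tilt",M[2,2],"q6",s["q"][5],"open",s["opening"],"F",s["force"])
if len(sys.argv)>4:
    x,y,z,a=map(float,sys.argv[1:5])
    print("shift mm",(M.T@(np.array([x,y,z])-s["tool_pos"])*1000).round(1),"turn",round(np.degrees(az-a),2))
E
python3 go.py .7014 -.1293 .235 -.040
```

```text
t 0.15 pos [ 0.1857 -0.5701  0.2348] az 0.3148084753646946 tilt -0.9999989490534166 q6 -0.08540602336759544 open 0.092760971321562 F [0.2849 0.8222 0.26  ]
shift mm [ 626.8 -259.5    0.3] turn 20.33
```

Request:
servo_tool(plan="313 -130 0 10", grip=-1)

```text
t: 0.23
tool_pos: [0.2125, -0.5467, 0.2348]
orientation: [3.126, 0.305, -0.004]
force: [2.5, -1.7, 0.1]
opening: 0.0932
gripper_force: 0.0
```

```bash
python3 go.py .7014 -.1293 .235 -.040
```

```text
t 0.2333 pos [ 0.2125 -0.5467  0.2348] az 0.19442441305831618 tilt -0.9999965725813017 q6 0.09064215873457111 open 0.09318149094683946 F [ 2.4884 -1.7161  0.1214]
shift mm [ 560.3 -315.1   -1.7] turn 13.43
```

Request:
servo_tool(plan="560 -315 0 13.4;560 -315 0 13.4;560 -315 0 13.4;560 -315 0 13.4;560 -315 0 13.4;560 -315 0 13.4;560 -315 0 13.4;560 -315 0 13.4;560 -315 0 13.4;560 -315 0 13.4;560 -315 0 13.4;560 -315 0 13.4")

```text
t: 1.23
tool_pos: [0.5967, -0.2196, 0.2353]
orientation: [-3.141, 0.064, 0.001]
force: [0.1, -1.3, -0.2]
opening: 0.0931
gripper_force: 0.0
```

```bash
python3 go.py .7014 -.1293 .235 -.040
```

```text
t 1.2333 pos [ 0.5967 -0.2196  0.2353] az -0.04046161876362271 tilt -0.9999999141066038 q6 1.178121159147209 open 0.09307492208767087 F [ 0.1204 -1.2574 -0.2403]
shift mm [100.9 -94.4   0.3] turn -0.03
```

Request:
servo_tool(plan="50 -50 0 0;85 -80 0 0;90 -85 0 0;90 -85 0 0;90 -85 0 0", grip=0)

```text
t: 1.65
tool_pos: [0.753, -0.082, 0.235]
orientation: [-3.141, 0.063, 0.001]
force: [1.0, -0.9, 1.2]
opening: 0.0642
gripper_force: 0.0
```

```bash
python3 go.py .7014 -.1293 .161 -.040; python3 - <<'E'
from h import *
from plant import status,eyes
s=status.read_state(); c=eyes.read_camera("wrist"); c["state"]=s; pickle.dump(c,open("w1.pkl","wb"))
t=eyes.read_camera("top")["image"]
cv2.imwrite("pics/w1.png",np.hstack([cv2.resize(c["image"],None,fx=.78,fy=.78),crop(t,215,100,140,105,2.85,None)]))
E
```

```text
t 1.65 pos [ 0.753 -0.082  0.235] az -0.0403898361516576 tilt -0.9999997865392304 q6 1.435126798392259 open 0.06419429508366435 F [ 1.0222 -0.8617  1.2315]
shift mm [-49.6  49.4  74.1] turn -0.02Traceback (most recent call last):
  File "<stdin>", line 5, in <module>
    return _nx.concatenate(arrs, 1, dtype=dtype, casting=casting)
           ~~~~~~~~~~~~~~~^^^^^^^^^^^^^^^^^^^^^^^^^^^^^^^^^^^^^^^
ValueError: all the input array dimensions except for the concatenation axis must match exactly, but along dimension 0, the array at index 0 has size 300 and the array at index 1 has size 299
```

Request:
servo_tool(plan="-25 25 0 0;-50 49 0 0;-50 49 0 0;-50 49 0 0;-50 49 0 0")

```text
t: 2.17
tool_pos: [0.5956, -0.2247, 0.2352]
orientation: [-3.141, 0.063, 0.001]
force: [1.4, -0.7, 0.1]
opening: 0.0467
gripper_force: 0.0
```

```bash
python3 go.py .7014 -.1293 .161 -.040; python3 - <<'E'
from h import *
from plant import status,eyes
s=status.read_state(); c=eyes.read_camera("wrist"); c["state"]=s; pickle.dump(c,open("w1.pkl","wb"))
cv2.imwrite("pics/w1.png",cv2.resize(c["image"],None,fx=1.5,fy=1.5))
E
```

```text
t 2.1667 pos [ 0.5956 -0.2247  0.2352] az -0.040294972430418595 tilt -0.9999997974271463 q6 1.169913565817884 open 0.04673276913265523 F [ 1.3728 -0.7116  0.1044]
shift mm [101.9 -99.6  74.1] turn -0.02
```

View pics/w1.png

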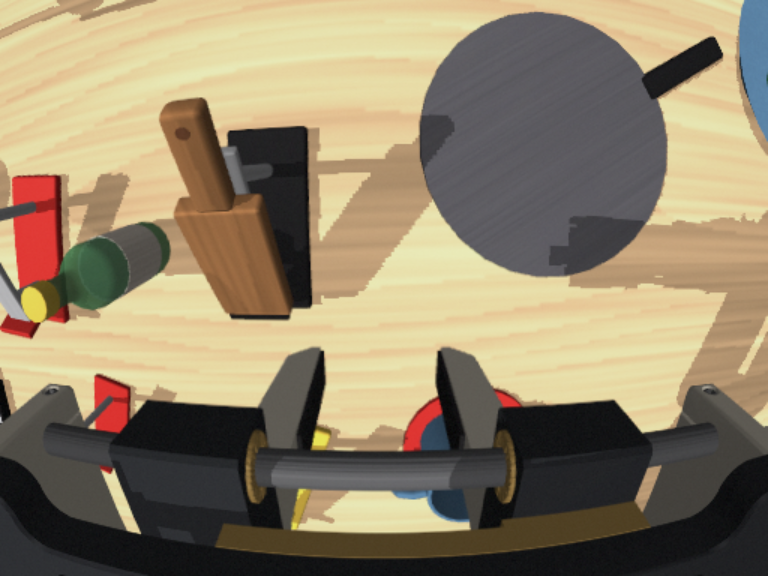

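Request:
servo_tool(plan="0 0 0 0;0 0 0 0")

```text
t: 2.38
tool_pos: [0.5969, -0.2246, 0.2358]
orientation: [-3.141, 0.067, -0.0]
force: [0.5, 0.1, 0.3]
opening: 0.0461
gripper_force: 0.0
```

Request:
servo_tool(plan="0 0 0 0;0 0 0 0;0 0 0 0;0 0 0 0")

```text
t: 2.72
tool_pos: [0.5983, -0.2228, 0.2354]
orientation: [-3.141, 0.061, 0.0]
force: [-0.0, 0.3, 0.8]
opening: 0.0462
gripper_force: 0.0
```

```bash
python3 go.py .7014 -.1293 .235 -.040
```

```text
t 2.7167 pos [ 0.5983 -0.2228  0.2354] az -0.03902734674429542 tilt -0.999999955766054 q6 1.172960614376318 open 0.04622357051278075 F [-0.0395  0.345   0.8004]
shift mm [ 99.4 -97.5   0.4] turn 0.06
```

Request:
servo_tool(plan="10 0 0 0;10 0 0 0;10 0 0 0;10 0 0 0")

```text
t: 3.05
tool_pos: [0.7612, -0.2293, 0.2355]
orientation: [-3.141, 0.062, -0.001]
force: [1.1, -1.1, -0.2]
opening: 0.0468
gripper_force: 0.0
```

Request:
servo_tool(plan="0 0 0 0;0 0 0 0;0 0 0 0")

```text
t: 3.3
tool_pos: [0.7591, -0.2298, 0.2344]
orientation: [-3.14, 0.062, 0.003]
force: [-0.2, -0.1, 1.2]
opening: 0.0465
gripper_force: 0.0
```

My shifts were in millimetres, but the interface takes metres, so every row was capped at its limit. That explains the overshoots. Nothing was touched.

```bash
sed -i 's/"shift mm",(M.T@(np.array(\[x,y,z\])-s\["tool_pos"\])\*1000).round(1)/"shift m",(M.T@(np.array([x,y,z])-s["tool_pos"])).round(4)/' go.py; python3 go.py .7014 -.1293 .235 -.040
```

```text
t 3.3 pos [ 0.7591 -0.2298  0.2344] az -0.03962343673357892 tilt -0.9999978547426821 q6 1.2519359018413354 open 0.04653188465371954 F [-0.1736 -0.0929  1.1654]
shift m [-0.0616 -0.0981 -0.0004] turn 0.02
```

Request:
servo_tool(plan="-0.02 -0.03 0 0;-0.04 -0.065 0 0;-0.062 -0.098 0 0;-0.062 -0.098 0 0;-0.062 -0.098 0 0;-0.062 -0.098 0.02 0;-0.062 -0.098 0.045 0;-0.062 -0.098 0.065 0;-0.062 -0.098 0.074 0;-0.062 -0.098 0.074 0;-0.062 -0.098 0.074 0")

```text
t: 4.22
tool_pos: [0.7013, -0.1309, 0.1634]
orientation: [3.14, -0.065, 0.002]
force: [-0.4, -0.6, 0.5]
opening: 0.0462
gripper_force: 0.0
```

```bash
python3 go.py .7014 -.1293 .161 -.040
```

```text
t 4.2167 pos [ 0.7013 -0.1309  0.1634] az -0.041383689652593064 tilt -0.9999991198861468 q6 1.3559892992281464 open 0.046184196388839575 F [-0.3641 -0.5947  0.4952]
shift m [-0.     -0.0016  0.0024] turn -0.08
```

Aligned over the handle. Closing.

Request:
servo_tool(plan="0 -0.001 0.002 0;0 -0.001 0.002 0;0 -0.001 0.002 0;0 -0.001 0.002 0;0 -0.001 0.002 0;0 -0.001 0.002 0", grip=1, grip_force=50)

```text
t: 4.72
tool_pos: [0.7018, -0.1292, 0.161]
orientation: [3.14, -0.064, 0.002]
force: [0.5, -0.7, 3.6]
opening: 0.0236
gripper_force: 49.9
```

Request:
servo_tool(plan="0 0 0 0;0 0 0 0;0 0 0 0")

```text
t: 4.97
tool_pos: [0.7018, -0.1292, 0.161]
orientation: [3.14, -0.064, 0.003]
force: [-0.5, -0.9, 4.2]
opening: 0.0238
gripper_force: 49.9
```

Request:
servo_tool(plan="0 0 -0.01 0;0 0 -0.025 0;0 0 -0.045 0;0 0 -0.065 0;0 0 -0.085 0;0 0 -0.105 0;0 0 -0.125 0;0 0 -0.14 0;0 0 -0.15 0;0 0 -0.15 0;0 0 -0.15 0;0 0 -0.15 0")

```text
t: 5.97
tool_pos: [0.7009, -0.1288, 0.3085]
orientation: [-3.14, 0.064, 0.003]
force: [-0.5, -1.4, -1.4]
opening: 0.0236
gripper_force: 49.9
```

```bash
cat > tgt.py <<'E'
# TCP target: object held at local grip xg, half thickness hz, given stand beam pose, tilt, and offset of foot along/above beam
import sys
from h import *
ST={"red":(.5628,.1545,-.1479,30),"black":(.5764,-.1248,-.0348,40)}
def tgt(st,tilt,xf,zf,L,hz,dz=0):
    """foot lower corner at beam (xf,zf); object tilt deg; L = foot-to-grip; hz grip height above underside; dz TCP below grasp"""
    x,y,yaw,p=ST[st]; p=np.radians(p); t=np.radians(tilt)
    h=xf*np.cos(p)-zf*np.sin(p)+L*np.cos(t)-hz*np.sin(t)
    z=.05+xf*np.sin(p)+zf*np.cos(p)+L*np.sin(t)+hz*np.cos(t)-dz
    return np.array([x+h*np.cos(yaw),y+h*np.sin(yaw),z])
E
python3 - <<'E'
from tgt import *
# self check at grasp, then red targets
print(tgt("black",40,0,0,.170,.008,.0044))
for a in [(40,.012,.03),(40,.004,.006),(38,.003,.003),(36,.003,.002),(34,.003,.001),(32,.003,0),(30,.003,0)]: print(a,tgt("red",*a,.170,.008,.0044))
from plant import status,eyes
s=status.read_state(); print(s["tool_pos"])
for n in("scene","top"): c=eyes.read_camera(n); pickle.dump(c,open(n+"1.pkl","wb"))
s=pickle.load(open("scene1.pkl","rb"))["image"];t=pickle.load(open("top1.pkl","rb"))["image"]
cv2.imwrite("pics/l1.png",np.hstack([crop(s,130,70,130,150,3,None),crop(t,240,60,130,150,3,None)]))
E
python3 go.py .703 .133 .31 -.148
```

```text
[ 0.7014 -0.1292  0.161 ]
(40, 0.012, 0.03) [0.682  0.1367 0.193 ]
(40, 0.004, 0.006) [0.687  0.136  0.1682]
(38, 0.003, 0.003) [0.6915 0.1353 0.1607]
(36, 0.003, 0.002) [0.6958 0.1347 0.1552]
(34, 0.003, 0.001) [0.6998 0.1341 0.1497]
(32, 0.003, 0) [0.7038 0.1335 0.144 ]
(30, 0.003, 0) [0.707 0.133 0.139]
[ 0.7009 -0.1288  0.3085]
t 6.0667 pos [ 0.7007 -0.1288  0.3079] az -0.04050886779867032 tilt -0.9999954383372346 q6 1.3575391164179675 open 0.023477688282459393 F [ 0.3329 -1.2257 -2.3948]
shift m [-0.0083 -0.2617 -0.0019] turn 6.16
```

View pics/l1.png

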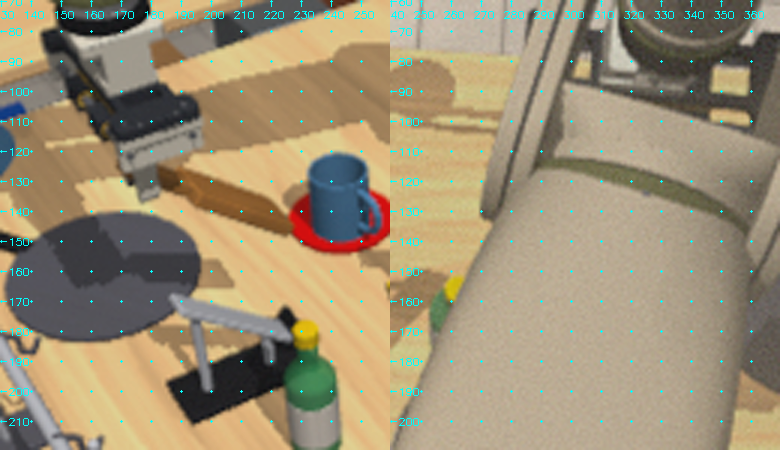

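The crop shows the paddle in the gripper, lifted clear. Its foot is at scene (227,148) and the black beam is empty.

```bash
python3 - <<'E'
from h import *
S=pickle.load(open("scene1.pkl","rb"))
g=np.array([.7009,-.1288,.3085+.0044])
for t in (36,40,44,48,52):
    M=R.from_euler("ZY",[-.04,-np.radians(t)]).as_matrix()
    print(t,[proj(S,g+M@(np.array(P)-[.09,0,.008]))[0].round(1).tolist() for P in((-.08,.028,0),(-.08,.028,.016),(-.08,-.028,.016),(.04,.028,.016))])
E
```

```text
36 [[227.3, 146.5], [229.8, 142.0], [221.1, 132.5], [196.7, 133.4]]
40 [[225.3, 149.8], [228.0, 145.4], [219.4, 135.8], [196.3, 134.6]]
44 [[223.0, 152.9], [226.0, 148.6], [217.5, 139.0], [195.8, 135.7]]
48 [[220.6, 155.9], [223.8, 151.8], [215.5, 142.1], [195.2, 136.7]]
52 [[218.1, 158.8], [221.5, 154.9], [213.2, 145.1], [194.6, 137.8]]
```

Request:
servo_tool(plan="0 -0.01 -0.01 1;-0.002 -0.035 -0.015 1;-0.006 -0.065 -0.015 2;-0.01 -0.095 -0.015 3;-0.014 -0.125 -0.015 4;-0.018 -0.155 -0.015 5;-0.021 -0.185 -0.015 6.2;-0.0214 -0.215 -0.015 6.2;-0.0214 -0.24 -0.015 6.2;-0.0214 -0.257 -0.01 6.2;-0.0214 -0.2644 0 6.2;-0.0214 -0.2644 0 6.2")

```text
t: 7.07
tool_pos: [0.6896, 0.1374, 0.3059]
orientation: [3.132, -0.23, -0.007]
force: [-0.7, -1.2, -3.3]
opening: 0.0236
gripper_force: 49.9
```

Request:
servo_tool(plan="0 0 0.025 0;0 0 0.05 0;0 0 0.075 0;0 0 0.09 0;0 0 0.1 0;0 0 0.1 0;0 0 0.1 0")

```text
t: 7.65
tool_pos: [0.6905, 0.1348, 0.2096]
orientation: [3.132, -0.235, -0.002]
force: [0.8, 0.8, -1.2]
opening: 0.0235
gripper_force: 49.9
```

```bash
python3 go.py .682 .1367 .193 -.148; python3 - <<'E'
from h import *
from plant import eyes
c=eyes.read_camera("scene"); pickle.dump(c,open("scene2.pkl","wb"))
crop(c["image"],190,160,130,115,5,"pics/l2.png")
E
```

```text
t 7.65 pos [0.6905 0.1348 0.2096] az -0.14989665743809935 tilt -0.9999992874165295 q6 1.8408415352015084 open 0.02352851330198979 F [ 0.8183  0.8268 -1.2346]
shift m [-0.0086 -0.0006  0.0166] turn -0.11
```

View pics/l2.png

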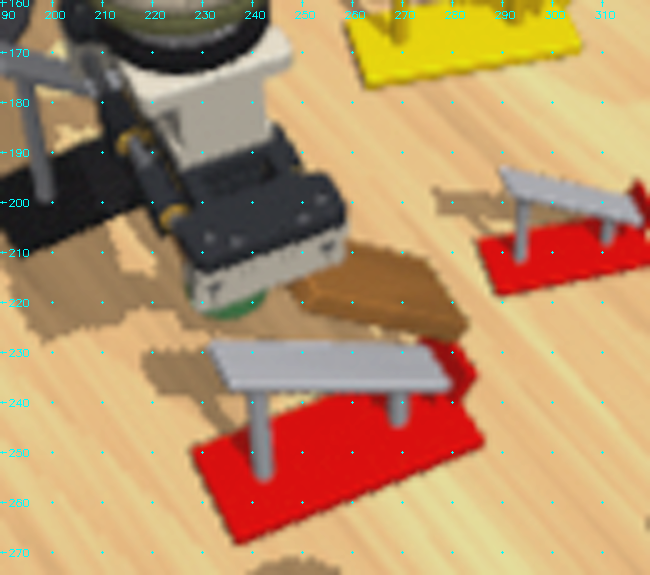

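Request:
servo_tool(plan="-0.001 0 0.008 0;-0.001 -0.001 0.018 0;-0.001 -0.001 0.026 0;-0.001 -0.001 0.032 0;-0.001 -0.001 0.036 0;-0.001 -0.001 0.036 0;-0.001 -0.001 0.036 0")

```text
t: 8.28
tool_pos: [0.6895, 0.1372, 0.1734]
orientation: [3.133, -0.233, -0.001]
force: [0.1, 0.5, -0.4]
opening: 0.023
gripper_force: 49.9
```

Request:
servo_tool(plan="0 0 0.001 0;0 0 0.002 0;0 0 0.003 0;0 0 0.004 0;0 0 0.004 0")

```text
t: 8.7
tool_pos: [0.6897, 0.1372, 0.1698]
orientation: [3.133, -0.233, -0.0]
force: [0.1, 0.0, -1.4]
opening: 0.0236
gripper_force: 49.9
```

Request:
servo_tool(plan="0 0.0015 0.001 0;0 0.0015 0.002 0;0 0.0015 0.003 0;0 0.0015 0.004 0;0 0.0015 0.004 0")

```text
t: 9.12
tool_pos: [0.6894, 0.1357, 0.1656]
orientation: [3.133, -0.233, -0.001]
force: [-0.2, 0.2, -2.2]
opening: 0.0237
gripper_force: 49.9
```

Request:
servo_tool(plan="0 0 0.001 0;0 0 0.002 0;0 0 0.003 0;0 0 0.003 0")

```text
t: 9.45
tool_pos: [0.6896, 0.1357, 0.1628]
orientation: [3.133, -0.233, 0.0]
force: [0.3, 0.1, -1.1]
opening: 0.0237
gripper_force: 49.9
```

Request:
servo_tool(plan="0 0 0.001 0;0 0 0.002 0;0 0 0.003 0;0 0 0.003 0")

```text
t: 9.78
tool_pos: [0.6905, 0.1355, 0.1611]
orientation: [-3.133, 0.234, -0.004]
force: [4.9, -0.9, 5.2]
opening: 0.0237
gripper_force: 49.9
```

Request:
servo_tool(plan="0 0 0.001 0;0 0 0.002 0;0 0 0.003 0;0 0 0.003 0")

```text
t: 10.12
tool_pos: [0.6916, 0.1352, 0.1594]
orientation: [-3.133, 0.234, -0.009]
force: [5.5, -2.2, 8.6]
opening: 0.0235
gripper_force: 50.0
```

Request:
servo_tool(plan="0.001 0 0 0;0.002 0 0.0005 0;0.0035 0 0.002 0;0.005 0 0.0035 0;0.0065 0 0.005 0;0.008 0 0.0065 0;0.0095 0 0.008 0;0.011 0 0.0095 0;0.0125 0 0.011 0;0.013 0 0.0125 0;0.013 0 0.013 0", grip_force=8)

```text
t: 11.03
tool_pos: [0.7019, 0.1338, 0.1428]
orientation: [3.133, -0.233, -0.003]
force: [0.0, -1.5, -0.3]
opening: 0.0239
gripper_force: 8.0
```

Request:
servo_tool(plan="0.001 0 0.0015 0;0.002 0 0.003 0;0.003 0 0.0045 0;0.003 0 0.0045 0")

```text
t: 11.37
tool_pos: [0.705, 0.1334, 0.1387]
orientation: [3.133, -0.233, -0.002]
force: [-1.2, 0.4, -1.1]
opening: 0.0239
gripper_force: 8.0
```

```bash
python3 go.py .707 .133 .139 -.148; python3 - <<'E'
from h import *
from plant import eyes
c=eyes.read_camera("scene"); pickle.dump(c,open("scene3.pkl","wb"))
crop(c["image"],190,160,130,115,5,"pics/l3.png")
E
```

```text
t 11.3667 pos [0.705  0.1334 0.1387] az -0.14872667022017427 tilt -0.9999992905214098 q6 1.834971220484503 open 0.023863016596624303 F [-1.2104  0.3573 -1.0547]
shift m [ 0.002   0.0001 -0.0003] turn -0.04
```

View pics/l3.png

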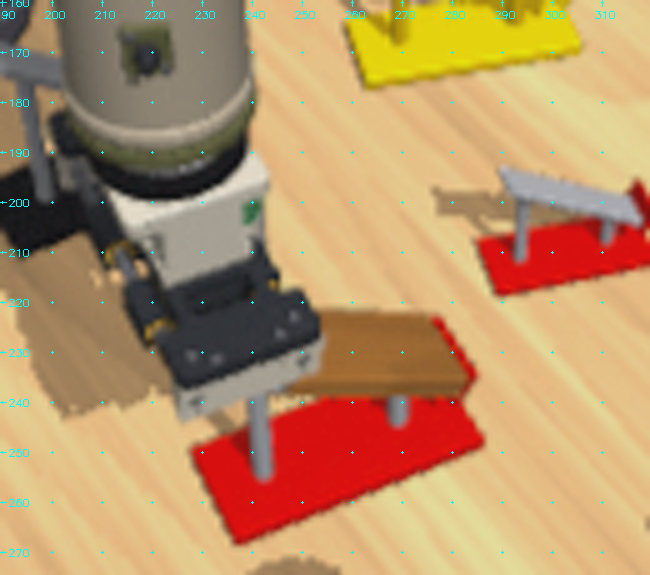

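The paddle looks flat on the red beam with its foot at the stop (284,238). I'll settle it a little more, then release.

Request:
servo_tool(plan="0.0007 0 0.001 0;0.0015 0 0.002 0;0.0015 0 0.002 0;0.0015 0 0.002 0")

```text
t: 11.75
tool_pos: [0.7068, 0.1332, 0.1376]
orientation: [-3.133, 0.233, 0.0]
force: [-2.3, 0.9, -0.0]
opening: 0.0239
gripper_force: 8.0
```

Request:
servo_tool(plan="0.0005 0 0.001 0;0.001 0 0.002 0;0.001 0 0.002 0")

```text
t: 12.0
tool_pos: [0.7083, 0.133, 0.1362]
orientation: [-3.133, 0.233, -0.002]
force: [-3.2, 0.7, 4.4]
opening: 0.024
gripper_force: 8.0
```

Request:
servo_tool(plan="0 0 -0.001 0;0 0 -0.001 0;0 0 -0.001 0;0 0 -0.001 0", grip=0, grip_force=3)

```text
t: 12.33
tool_pos: [0.7079, 0.133, 0.1363]
orientation: [-3.133, 0.234, -0.0]
force: [-0.1, -0.4, 0.2]
opening: 0.0445
gripper_force: 0.0
```

Request:
servo_tool(plan="0 0 0 0;0 0 -0.015 0;0 0 -0.04 0;0 0 -0.075 0;0 0 -0.11 0;0 0 -0.11 0;0 0 -0.11 0")

```text
t: 12.92
tool_pos: [0.7099, 0.1332, 0.2523]
orientation: [-3.131, 0.233, -0.013]
force: [-0.6, 0.0, -1.2]
opening: 0.0464
gripper_force: 0.0
```

```bash
python3 go.py .488 .310 .235 -.1994; python3 - <<'E'
from fit import *
from plant import eyes
for n in("scene","top"):
    c=eyes.read_camera(n); pickle.dump(c,open(n+"4.pkl","wb")); cv2.imwrite(f"pics/{n}4.png",c["image"])
    # residual of expected paddle outline against wood mask
    hsv=cv2.cvtColor(cv2.GaussianBlur(c["image"],(3,3),0),cv2.COLOR_BGR2HSV)
    A,o=fr(.5628,.1545,.05,-.1479,np.radians(30))
    P=np.array([(-.08,.028,.016),(-.08,-.028,.016),(.04,-.028,.016),(.04,.028,.016),(.11,.012,.016),(.11,-.012,.016)])+[.083,0,0]
    print(n,proj(c,P@A.T+o).round(1).tolist())
E
```

```text
t 12.9167 pos [0.7099 0.1332 0.2523] az -0.1487283212137371 tilt -0.999964936612533 q6 1.8340677120249558 open 0.046410588465924316 F [-0.5743  0.0087 -1.1664]
shift m [-0.2458 -0.1419  0.0156] turn 2.9
scene [[283.2, 235.8], [274.3, 222.0], [240.5, 220.8], [248.9, 235.6], [224.0, 231.0], [220.6, 224.4]]
top [[199.3, 179.3], [217.5, 183.3], [224.2, 143.8], [205.2, 139.8], [214.4, 116.6], [222.7, 118.4]]
```

Request:
servo_tool(plan="-0.03 -0.02 0 0.3;-0.06 -0.035 0 0.6;-0.09 -0.05 0 1;-0.12 -0.07 0 1.4;-0.15 -0.088 0 1.8;-0.18 -0.105 0 2.2;-0.21 -0.122 0 2.6;-0.235 -0.137 0 2.9;-0.253 -0.143 0 2.9;-0.255 -0.143 0 2.9;-0.255 -0.143 0 2.9;-0.255 -0.143 0 2.9", grip=-0.4)

```text
t: 14.02
tool_pos: [0.4768, 0.3116, 0.2454]
orientation: [3.125, -0.312, -0.002]
force: [0.6, 0.2, 0.3]
opening: 0.0651
gripper_force: 0.0
```

```bash
python3 go.py .4833 .3113 .022 -.1994; python3 - <<'E'
from h import *
from plant import status,eyes
s=status.read_state(); c=eyes.read_camera("wrist"); c["state"]=s; pickle.dump(c,open("w5.pkl","wb")); cv2.imwrite("pics/w5.png",c["image"])
M=R.from_rotvec(s["orientation"]).as_matrix(); p=s["tool_pos"]; H=c["hand_eye"]
def wp(P):
    q=np.linalg.inv(H)@np.r_[M.T@(np.array(P)-p),1]; r=np.hypot(q[0],q[1]); th=np.arctan2(r,q[2]); return (q[:2]/r*th*f(c)+[c["cx"],c["cy"]])
A=R.from_euler("z",-.1994).as_matrix()
im=c["image"].copy()
for P in [(.06,.028,.018),(.06,-.028,.018),(-.08,.028,.018),(-.08,-.028,.018),(.11,0,.018),(.08,.02,.018),(.08,-.02,.018)]:
    u=wp(A@P+[.4049,.3272,0]); print(u.round(1)); cv2.circle(im,tuple(int(v) for v in u.round()),2,(0,0,255),-1)
T=pickle.load(open("top4.pkl","rb"))["image"]
cv2.imwrite("pics/v10.png",cv2.resize(im,None,fx=1.5,fy=1.5))
E
```

```text
t 14.0167 pos [0.4768 0.3116 0.2454] az -0.19922293509683245 tilt -0.9999986477258578 q6 2.2590979057861453 open 0.06510353084458877 F [0.5886 0.2253 0.3034]
shift m [ 0.0066 -0.0013  0.2234] turn 0.01
[231.5 180. ]
[274.3 180. ]
[234.1 271.7]
[271.9 271.6]
[252.9 141.9]
[237.4 165. ]
[268.4 165. ]
```

```bash
python3 - <<'E'
from h import *
im=pickle.load(open("w5.pkl","rb"))["image"]; g=im.max(2)
for v in range(136,212,3):
    u=[i for i in range(215,295) if g[v,i]<75]; print(v,(u[0],u[-1],len(u)) if u else None)
E
```

```text
136 None
139 None
142 (251, 255, 5)
145 (243, 263, 21)
148 (242, 264, 23)
151 (241, 265, 20)
154 (241, 265, 18)
157 (241, 265, 17)
160 (240, 265, 17)
163 (240, 266, 18)
166 (240, 266, 17)
169 (240, 266, 17)
172 (239, 266, 17)
175 (239, 267, 18)
178 (233, 272, 40)
181 (232, 273, 42)
184 (232, 273, 42)
187 (232, 273, 11)
190 (233, 273, 9)
193 (233, 273, 18)
196 (233, 273, 10)
199 (233, 273, 9)
202 (233, 273, 10)
205 (233, 273, 18)
208 (233, 273, 10)
211 (233, 272, 9)
```

The wrist edges match the predicted pose to about 1 px, so I'm descending on the loop handle.

Request:
servo_tool(plan="0.0066 -0.0013 0.03 0;0.0066 -0.0013 0.065 0;0.0066 -0.0013 0.1 0;0.0066 -0.0013 0.135 0;0.0066 -0.0013 0.165 0;0.0066 -0.0013 0.19 0;0.0066 -0.0013 0.208 0;0.0066 -0.0013 0.218 0;0.0066 -0.0013 0.222 0;0.0066 -0.0013 0.222 0;0.0066 -0.0013 0.222 0")

```text
t: 14.98
tool_pos: [0.4847, 0.3122, 0.0255]
orientation: [-3.125, 0.313, -0.002]
force: [-0.1, -0.1, -0.7]
opening: 0.065
gripper_force: 0.0
```

Request:
servo_tool(plan="0 0 0 0;0 0 0 0;0 0 0 0;0 0 0 0;0 0 0 0", grip=1, grip_force=4)

```text
t: 15.4
tool_pos: [0.4838, 0.3122, 0.0249]
orientation: [-3.126, 0.312, -0.001]
force: [0.2, -0.3, 1.7]
opening: 0.0364
gripper_force: 4.5
```

```bash
python3 go.py
```

```text
t 15.4 pos [0.4838 0.3122 0.0249] az -0.19917969859288373 tilt -0.9999997515352729 q6 2.2542494978337078 open 0.036393335059035144 F [ 0.1992 -0.2733  1.7446]
```

Request:
servo_tool(plan="0 0 0 0;0 0 0 0;0 0 0.002 0;0 0 0.004 0;0 0 0.005 0;0 0 0.005 0", grip=-0.1)

```text
t: 15.9
tool_pos: [0.4832, 0.312, 0.0188]
orientation: [3.126, -0.312, -0.001]
force: [0.1, 0.5, 0.2]
opening: 0.0509
gripper_force: 0.0
```

Request:
servo_tool(plan="0 0 0 0;0 0 0 0;0 0 0 0;0 0 0 0;0 0 0 0", grip=1, grip_force=4)

```text
t: 16.32
tool_pos: [0.4836, 0.3122, 0.0195]
orientation: [-3.126, 0.313, -0.0]
force: [-0.1, -0.2, 0.0]
opening: 0.0367
gripper_force: 4.0
```

```bash
python3 go.py; python3 - <<'E'
import numpy as np
# arc: grip at L=.16 from foot, TCP z offset h above counter along normal
for t in range(0,56,5):
    a=np.radians(t); L,h=.16,.009
    print(t,"x",round(L*np.cos(a)-h*np.sin(a)-L,4),"up",round(L*np.sin(a)+h*np.cos(a)-h,4))
E
```

```text
t 16.3167 pos [0.4836 0.3122 0.0195] az -0.19933040224773385 tilt -0.9999999966708294 q6 2.254260856322594 open 0.03673232687265497 F [-0.0949 -0.2424  0.0355]
0 x 0.0 up 0.0
5 x -0.0014 up 0.0139
10 x -0.004 up 0.0276
15 x -0.0078 up 0.0411
20 x -0.0127 up 0.0542
25 x -0.0188 up 0.0668
30 x -0.0259 up 0.0788
35 x -0.0341 up 0.0901
40 x -0.0432 up 0.1007
45 x -0.0532 up 0.1105
50 x -0.064 up 0.1194
55 x -0.0756 up 0.1272
```

Request:
servo_tool(plan="0 0 -0.005 0;-0.001 0 -0.012 0;-0.002 0 -0.02 0;-0.004 0 -0.0276 0;-0.0055 0 -0.034 0;-0.0078 0 -0.041 0;-0.01 0 -0.048 0;-0.0127 0 -0.054 0;-0.0155 0 -0.0605 0;-0.0188 0 -0.0668 0;-0.022 0 -0.073 0;-0.0259 0 -0.0788 0")

```text
t: 17.32
tool_pos: [0.4579, 0.3173, 0.0988]
orientation: [3.126, -0.313, 0.0]
force: [1.3, -0.4, -0.9]
opening: 0.0365
gripper_force: 4.0
```

Request:
servo_tool(plan="-0.004 0 -0.0055 0;-0.0082 0 -0.0113 0;-0.0125 0 -0.0165 0;-0.0173 0 -0.0219 0;-0.022 0 -0.027 0;-0.0273 0 -0.0317 0;-0.0273 0 -0.0317 0;-0.0273 0 -0.0317 0")

```text
t: 17.98
tool_pos: [0.4315, 0.3229, 0.1304]
orientation: [-3.126, 0.312, -0.001]
force: [0.6, 0.4, 0.1]
opening: 0.0365
gripper_force: 4.0
```

Request:
servo_tool(plan="0 0 0 0;0 0 0 0;0 0 0 0;0 0 0 0", grip_force=50)

```text
t: 18.32
tool_pos: [0.4314, 0.3224, 0.1295]
orientation: [3.126, -0.313, -0.001]
force: [-0.4, 0.1, -2.2]
opening: 0.0346
gripper_force: 49.5
```

```bash
python3 go.py; python3 - <<'E'
from h import *
from plant import status,eyes
s=status.read_state(); c=eyes.read_camera("scene"); pickle.dump(c,open("scene6.pkl","wb")); cv2.imwrite("pics/s6.png",c["image"])
g=s["tool_pos"]+[0,0,-.0105]
for t in (0,20,30,40,45,50,60):
    M=R.from_euler("ZY",[-.1994,-np.radians(t)]).as_matrix()
    print(t,[proj(c,g+M@(np.array(P)-[.08,0,.009]))[0].round(1).tolist() for P in((-.08,.028,0),(-.08,-.028,0),(-.08,.028,.018),(-.08,-.028,.018),(.06,.028,.018))], M[2]@np.array([-.16,0,-.009])+g[2])
E
```

```text
t 18.3167 pos [0.4314 0.3224 0.1295] az -0.1995871852124953 tilt -0.9999997328993403 q6 2.3170919536077093 open 0.03458072568706376 F [-0.4416  0.1065 -2.1865]
0 [[411.4, 227.1], [398.4, 212.7], [413.3, 222.9], [400.0, 208.4], [368.7, 239.4]] 0.10999570056990118
20 [[402.2, 240.7], [390.0, 226.3], [405.7, 236.3], [393.2, 221.9], [368.7, 240.9]] 0.055815244050721025
30 [[396.1, 247.4], [384.2, 232.9], [400.2, 243.1], [388.0, 228.7], [368.4, 241.8]] 0.031201471935841232
40 [[389.2, 253.8], [377.7, 239.3], [393.7, 249.7], [382.0, 235.2], [367.9, 242.7]] 0.009255283031984099
45 [[385.5, 256.9], [374.1, 242.3], [390.2, 252.9], [378.7, 238.4], [367.6, 243.2]] -0.0005053454506253746
50 [[381.7, 259.8], [370.5, 245.2], [386.6, 256.0], [375.2, 241.5], [367.2, 243.7]] -0.00935649881631416
60 [[373.7, 265.4], [362.8, 250.7], [378.8, 261.9], [367.8, 247.2], [366.3, 244.7]] -0.02406836403560901
```

```bash
python3 - <<'E'
from h import *
im=pickle.load(open("scene6.pkl","rb"))["image"]; g=im.max(2)
for v in range(226,266,3): print(v,"".join("#" if g[v,i]<70 else ("+" if (np.ptp(im[v,i].astype(int))<25 and g[v,i]>120) else ".") for i in range(345,410)))
E
```

```text
226 ...##################################################............
229 ...##############.#####################################..........
232 ....##################################################...........
235 .......#######################################...................
238 ..........############################...........................
241 .............#####...#######.....................................
244 ............###....######..........###...........................
247 ......................###.##############.........................
250 ............................###############......................
253 ...................................#########.....................
256 .................................................................
259 .................................................................
262 ...............................++++++++..........................
265 .............................+++++++++++++.......................
```

```bash
python3 - <<'E'
from h import *
im=pickle.load(open("scene6.pkl","rb"))["image"]; g=im.max(2)
for v in range(234,264,1): print(v,"".join("%x"%(g[v,i]//16) for i in range(360,400)))
E
```

```text
234 3333222210012223322133211211111133567899
235 33343222210122222222232111111235666899aa
236 333443222210122222212221111256665679aaaa
237 3333442122310112221111112356677656899aaa
238 33444432223200111111123566677777789a9aaa
239 334444322333211111125666777777899999aaaa
240 34444432233343112356677777778999a9999aaa
241 34456631233345556667777778999aaaaa9999aa
242 355666313333467777777578999aaaaaa9a9999a
243 566654213355456777665359aaaaa9aaa99aa999
244 6664210223665667654542269aaaaa9aa999aaa9
245 67641001356765543224331269aaaa99aa999aaa
246 66752000257542210012233128aaaaaaa99999aa
247 666666411443100000011232159aaaaaa9a9a99a
248 7666776653100000000000111169aaaaaaaaaa99
249 77666777765210000000000110269aaaaaaaaaa9
250 777666777776520000000000000269aaa9aaaaaa
251 999766677777764200000000000028a9aaaaaaaa
252 aaa9999977777776541000000000079aaaa9aaaa
253 aaaaaaaa99999877766521000000389a99aaaaaa
254 aaaaaaaaaaaaa99999976521002589aaa9aa9aaa
255 aaaaaaaaaaaaaaaaaaa9976633799aaaaaa9aa9a
256 aaaaaaaaaaaaaaaa9aaaa999889aaaaaa9aaa9aa
257 aaaaaaaaaaaaaaaaaaaaaaaaaa9a9a9aaa99aaa9
258 aaaaaaaaaaaaaaaaaa9aaaaaaaaaaaaaaaa999a9
259 8889aaaaaaaaaaaaaa99aaaaaaaaaaaaaaaaa999
260 76679aaaaaaaaaaaa99999aaaaaaaaaaaaa9aa99
261 6666789aaaaaaaa9888888899aaaaaaaaaaaaaaa
262 766666789aaaaa9877899999989aaaaaaaaaaaa9
263 7766666779aaa877789aaa99999aaaaaaaaa99a9
```

Request:
servo_tool(plan="0 0 -0.01 0;0 0 -0.03 0;0 0 -0.06 0;0 0 -0.09 0;0 0 -0.12 0;0 0 -0.15 0;0 0 -0.18 0;0 0 -0.2 0;0 0 -0.21 0;0 0 -0.21 0;0 0 -0.21 0;0 0 -0.21 0")

```text
t: 19.37
tool_pos: [0.4309, 0.3223, 0.3379]
orientation: [3.124, -0.313, -0.004]
force: [-0.0, 0.0, -2.5]
opening: 0.0344
gripper_force: 49.5
```

```bash
python3 - <<'E'
from tgt import *
for a in [(45,.012,.03),(45,.008,.008),(45,.007,0),(43,.006,0),(40,.005,0)]: print(a,tgt("black",*a,.16,.009,-.0105))
E
python3 go.py .6802 -.1284 .34 -.0348
```

```text
(45, 0.012, 0.03) [ 0.673  -0.1282  0.2107]
(45, 0.008, 0.008) [ 0.6841 -0.1285  0.1913]
(45, 0.007, 0) [ 0.6885 -0.1287  0.1845]
(43, 0.006, 0) [ 0.6918 -0.1288  0.1801]
(40, 0.005, 0) [ 0.6969 -0.129   0.1735]
t 19.3667 pos [0.4309 0.3223 0.3379] az -0.199395154548633 tilt -0.9999955295301424 q6 2.3171302722721543 open 0.034372128315403636 F [-0.0079  0.035  -2.5137]
shift m [ 0.3336  0.3924 -0.002 ] turn -9.43
```

Request:
servo_tool(plan="0.01 0.012 0 0;0.03 0.035 0 0;0.053 0.062 0 0;0.076 0.089 0 0;0.099 0.116 0 0;0.122 0.143 0 0;0.145 0.17 0 0;0.168 0.197 0 0;0.191 0.224 0 0;0.214 0.251 0 0;0.237 0.278 0 0;0.26 0.305 0 0")

```text
t: 20.37
tool_pos: [0.6257, -0.0294, 0.3372]
orientation: [-3.126, 0.313, 0.006]
force: [-0.2, -0.0, -2.9]
opening: 0.0345
gripper_force: 49.5
```

Request:
servo_tool(plan="0.02 0.025 0 -2;0.04 0.047 0 -4;0.055 0.065 0 -6;0.066 0.079 0 -8;0.072 0.086 0 -9.4;0.0736 0.0874 0 -9.4;0.0736 0.0874 0 -9.4;0.0736 0.0874 0 -9.4;0.0736 0.0874 0 -9.4")

```text
t: 21.12
tool_pos: [0.6804, -0.127, 0.3394]
orientation: [-3.141, 0.055, 0.001]
force: [-0.1, 0.0, -1.5]
opening: 0.0345
gripper_force: 49.5
```

```bash
python3 go.py .680 -.1284 .215 -.0348; python3 - <<'E'
from h import *
from plant import status,eyes
s=status.read_state(); c=eyes.read_camera("wrist"); c["state"]=s; pickle.dump(c,open("w7.pkl","wb")); cv2.imwrite("pics/w7.png",c["image"])
E
```

```text
t 21.1167 pos [ 0.6804 -0.127   0.3394] az -0.03494128855893053 tilt -0.9999994803130549 q6 1.3471060515555235 open 0.03454680245729509 F [-0.1463  0.033  -1.4829]
shift m [-0.0002  0.0015  0.1244] turn -0.01
```

Request:
servo_tool(plan="0.003 0.001 0.02 0;0.0086 0.0015 0.045 0;0.0086 0.0015 0.07 0;0.0086 0.0015 0.095 0;0.0086 0.0015 0.115 0;0.0086 0.0015 0.13 0;0.0086 0.0015 0.139 0;0.0086 0.0015 0.139 0;0.0086 0.0015 0.139 0;0.0086 0.0015 0.139 0")

```text
t: 22.0
tool_pos: [0.69, -0.1298, 0.2029]
orientation: [3.14, -0.055, 0.004]
force: [0.6, -0.3, -0.7]
opening: 0.0341
gripper_force: 49.5
```

```bash
python3 go.py .689 -.1287 .190 -.0348; python3 - <<'E'
from h import *
from plant import status,eyes
s=status.read_state(); c=eyes.read_camera("scene"); pickle.dump(c,open("scene8.pkl","wb"))
crop(c["image"],150,130,130,100,5,"pics/l8.png")
E
```

```text
t 22.0 pos [ 0.69   -0.1298  0.2029] az -0.03507367652541545 tilt -0.9999966758413207 q6 1.346992509548301 open 0.03410195245465015 F [ 0.6361 -0.26   -0.7135]
shift m [-0.0011 -0.001   0.0129] turn -0.02
```

View pics/l8.png

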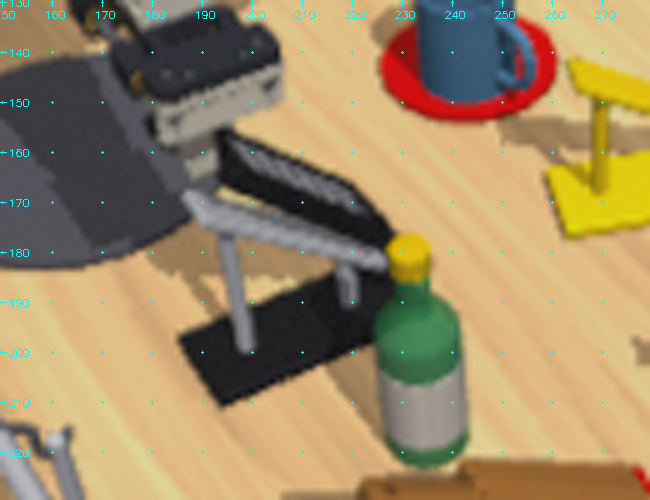

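The grater hovers over the black beam, a little steeper than it, with its foot near the stop (229,178). Bottle and mug are undisturbed. Lowering.

Request:
servo_tool(plan="-0.0005 -0.0005 0.002 0;-0.0005 -0.0005 0.005 0;-0.0005 -0.0005 0.008 0;-0.0005 -0.0005 0.01 0;-0.0005 -0.0005 0.0115 0;-0.0005 -0.0005 0.0115 0")

```text
t: 22.55
tool_pos: [0.6884, -0.1293, 0.1886]
orientation: [-3.141, 0.056, 0.002]
force: [0.5, 0.6, -2.8]
opening: 0.0345
gripper_force: 49.5
```

Request:
servo_tool(plan="0 0 0.001 0;0 0 0.002 0;0 0 0.003 0;0 0 0.003 0")

```text
t: 22.88
tool_pos: [0.6887, -0.1293, 0.1862]
orientation: [-3.141, 0.055, 0.0]
force: [0.0, -0.0, -1.7]
opening: 0.0348
gripper_force: 49.5
```

Request:
servo_tool(plan="0 0 0.001 0;0 0 0.002 0;0 0 0.003 0;0 0 0.003 0")

```text
t: 23.22
tool_pos: [0.6887, -0.1293, 0.1832]
orientation: [-3.141, 0.055, 0.0]
force: [-0.4, -0.5, -2.1]
opening: 0.0343
gripper_force: 49.5
```

Request:
servo_tool(plan="0 0 0.001 0;0 0 0.002 0;0 0 0.003 0;0 0 0.003 0")

```text
t: 23.55
tool_pos: [0.6886, -0.1293, 0.1801]
orientation: [-3.141, 0.055, 0.001]
force: [0.3, 0.0, -1.9]
opening: 0.0348
gripper_force: 49.5
```

Request:
servo_tool(plan="0 0 0.001 0;0 0 0.002 0;0 0 0.002 0")

```text
t: 23.8
tool_pos: [0.6886, -0.1293, 0.1782]
orientation: [-3.141, 0.056, 0.001]
force: [-0.3, -0.5, -1.5]
opening: 0.035
gripper_force: 49.5
```

Request:
servo_tool(plan="0 0 0.001 0;0 0 0.002 0;0 0 0.002 0")

```text
t: 24.05
tool_pos: [0.6887, -0.1293, 0.1762]
orientation: [-3.141, 0.055, 0.0]
force: [0.1, 0.5, -0.4]
opening: 0.0347
gripper_force: 49.5
```

Request:
servo_tool(plan="0 0 0.001 0;0 0 0.002 0;0 0 0.002 0")

```text
t: 24.3
tool_pos: [0.6887, -0.1293, 0.1742]
orientation: [-3.141, 0.055, 0.0]
force: [-1.5, -0.5, -0.2]
opening: 0.0347
gripper_force: 49.5
```

```bash
python3 - <<'E'
from h import *
from plant import status,eyes
s=status.read_state(); c=eyes.read_camera("scene"); pickle.dump(c,open("scene9.pkl","wb")); print(s["tool_pos"],s["force"])
im=c["image"]; g=im.max(2)
for v in range(150,192): print(v,"".join("%x"%(g[v,i]//16) for i in range(180,235)))
gp=s["tool_pos"]+[0,0,-.0105]
for t in (38,40,42,44,46):
    M=R.from_euler("ZY",[-.035,-np.radians(t)]).as_matrix()
    print(t,[proj(c,gp+M@(np.array(P)-[.08,0,.009]))[0].round(1).tolist() for P in((-.08,.028,0),(-.08,.028,.018),(-.08,-.028,.018),(.06,.028,0),(.06,.028,.018))])
A=R.from_euler("ZY",[-.0348,-np.radians(40)]).as_matrix()
print("beam",[proj(c,A@np.array(P)+[.5764,-.1248,.05])[0].round(1).tolist() for P in((.15,.017,0),(.15,-.017,0),(0,.017,0),(.0,.017,-.008),(0,.025,.016))])
E
```

```text
[ 0.6887 -0.1293  0.1742] [-1.5256 -0.489  -0.1719]
150 111121122212112222222211111279aaaaaaaaaaaaaaaaaa9767999
151 221122122222112122111111115579aaaaaaaaaaaaaaaaaaa976689
152 112112111222122111111122556689aaaaaaaaaaaaaaaaaaaa99866
153 311222211232111111111566666589aaaaaaaaaaaaaaaaaaaaaa998
154 31122221222111111225567664459aaaaaaaaaaaaaaaaaaaaaaaaa9
155 311112221111112256566666435689aaaaaaaaaaaaaaaaaaaaaaaaa
156 221112111111235566656667536679aaaaaaaaaaaaaaaaaaaaaaaaa
157 122111111123566666666777656689aaaaaaaaaaaaaaaaaaaaaaaaa
158 33321112555666566667776775679aaaaaaaaaaaaaaaaaaaaaaaaaa
159 33334456676556666676767778999aaaaaaaaaaaaaaaaaaaaaaaaaa
160 32235666656666777776767899aaaaaaaaaaaaaaaaaaaaaaaaaaaaa
161 210466545666667667677899aaaaaaaaaaaaaaaaaaaaaaaaaaaaaaa
162 2004553246676776554579aaaaaaaaaaaaaaaaaaaaaaaaaaaaaaaaa
163 2103565356777754321145689aaaaaaaaaaaaaaaaaaaaaaaaaaaaaa
164 2101676567666531013332145689aaaaaaaaaaaaaaaaaaaaaaaaaaa
165 22115675665444210044542321456889aaaaaaaaaaaaaaaaaa9aaaa
166 22213654544333310023453453221446889aaaaaaaaaaaaaaaa9aaa
167 222224323333335300023554
[... 1277 characters left out ...]
31000101233344
189 9aaaaaaa976669a75559aa864100000000000033531000101233334
190 99aaaaaaa9766797555666410001000000000023421100112233333
191 99aaaaaaaa976677655321000011000100000012211010123333444
38 [[230.6, 181.8], [233.3, 177.4], [225.3, 167.7], [196.4, 175.0], [199.1, 170.2]]
40 [[229.7, 183.1], [232.5, 178.8], [224.5, 169.1], [196.2, 175.2], [199.1, 170.4]]
42 [[228.8, 184.4], [231.7, 180.1], [223.7, 170.4], [196.0, 175.4], [199.0, 170.6]]
44 [[227.8, 185.7], [230.8, 181.5], [222.9, 171.8], [195.8, 175.5], [199.0, 170.8]]
46 [[226.8, 187.0], [229.9, 182.8], [222.0, 173.1], [195.6, 175.7], [198.9, 171.0]]
beam [[190.9, 174.1], [186.4, 167.7], [227.1, 182.6], [225.9, 184.5], [230.8, 180.2]]
```

Request:
servo_tool(plan="0.001 0 -0.002 0;0.003 0 -0.004 0;0.005 0 -0.005 0;0.007 0 -0.005 0;0.007 0 -0.005 0;0.007 0 -0.003 0;0.007 0 -0.001 0;0.007 0 0 0;0.007 0 0 0")

```text
t: 25.1
tool_pos: [0.6954, -0.1295, 0.1739]
orientation: [-3.141, 0.055, 0.001]
force: [-1.4, -0.6, -0.1]
opening: 0.0345
gripper_force: 49.5
```

Request:
servo_tool(plan="0 0 0.001 0;0 0 0.002 0;0 0 0.002 0")

```text
t: 25.35
tool_pos: [0.6957, -0.1295, 0.1723]
orientation: [-3.141, 0.055, 0.0]
force: [-1.4, 0.7, 0.0]
opening: 0.0344
gripper_force: 49.5
```

Request:
servo_tool(plan="0 0 0.001 0;0 0 0.0015 0;0 0 0.0015 0")

```text
t: 25.6
tool_pos: [0.6957, -0.1295, 0.1708]
orientation: [-3.141, 0.055, 0.0]
force: [-0.6, 0.2, -0.0]
opening: 0.0343
gripper_force: 49.5
```

Request:
servo_tool(plan="0 0 0.001 0;0 0 0.0015 0;0 0 0.0015 0")

```text
t: 25.85
tool_pos: [0.6958, -0.1295, 0.1696]
orientation: [3.141, -0.055, 0.0]
force: [-1.7, 0.3, 1.7]
opening: 0.0344
gripper_force: 49.5
```

Request:
servo_tool(plan="0 0 0.001 0;0 0 0.0015 0;0 0 0.0015 0")

```text
t: 26.1
tool_pos: [0.6959, -0.1295, 0.1695]
orientation: [3.141, -0.055, 0.001]
force: [-4.8, 1.3, 7.6]
opening: 0.0347
gripper_force: 49.2
```

Request:
servo_tool(plan="0 0 -0.0005 0;0 0 -0.0005 0;0 0 -0.0005 0;0 0 -0.0005 0", grip_force=5)

```text
t: 26.43
tool_pos: [0.6958, -0.1297, 0.1685]
orientation: [3.141, -0.056, 0.0]
force: [-0.6, -0.2, 1.6]
opening: 0.0359
gripper_force: 4.9
```

Request:
servo_tool(plan="0.0005 0 0.001 0;0.001 0 0.002 0;0.001 0 0.002 0;0.001 0 0.002 0")

```text
t: 26.77
tool_pos: [0.6972, -0.1297, 0.1672]
orientation: [3.141, -0.055, 0.002]
force: [-0.9, -0.5, 4.3]
opening: 0.0358
gripper_force: 4.9
```

```bash
python3 - <<'E'
from h import *
from plant import status,eyes
s=status.read_state(); c=eyes.read_camera("scene"); pickle.dump(c,open("scene10.pkl","wb")); print(s["tool_pos"],s["force"])
im=c["image"]; g=im.max(2)
for v in range(158,188): print(v,"".join("%x"%(g[v,i]//16) for i in range(185,235)))
A=R.from_euler("ZY",[-.0348,-np.radians(40)]).as_matrix()
for x in(.08,.088): print("grater if seated",[proj(c,A@(np.array(P)+[x,0,0])+[.5764,-.1248,.05])[0].round(1).tolist() for P in((-.08,.028,0),(-.08,.028,.018),(-.08,-.028,.018),(.06,.028,0),(.06,.028,.018),(.06,-.028,.018))])
E
```

```text
[ 0.6972 -0.1297  0.1672] [-0.8572 -0.452   4.3059]
158 2111111224566665533679aaaaaaaaaaaaaaaaaaaaaaaaaaaa
159 1111115656666666545679aaaaaaa9aaaaaaaaaaaaaaaaaaaa
160 1122556766666767665679aaaaaaaaaaaaaaaaaaaaaaaaaaaa
161 3355666666677777777789aaaaaaaaaaaaaaaaaaaaaaaaaaaa
162 666656667766666767999aaaaaaaaaaaaaaaaaaaaaaaaaaaaa
163 6666667767677777899aaaaaaaaaaaaaaaaaaaaaaaaaaaaaaa
164 5667777767665455689aaaaaaaaaaaaaaaaaaaaaaaaaaaaaaa
165 36766676754442111456789aaaaaaaaaaaaaaaaaaaaaaaaaaa
166 567777654213455322112456889aaaaaaaaaaaaaaaaaaa9aaa
167 6677654310023564345331114456889aaaaaaaaaaaaaaa99aa
168 66654442000123454565345332114466889aaaaaaaaaaaaa9a
169 44443332000002466445556534533211446689aaaaaaaaaaa9
170 3443335410000135654564555565345332114579aaaaaaaaaa
171 333355652000002345546545555555654553112589aaaaaaaa
172 3355666630000011233245545555655555643311469aaaaaaa
173 23666665300000000011233235545555655554310279aaaaaa
174 13566655531000000000001012323554555554321149aaaaaa
175 245666456310000000000000001112323554554311169aaaaa
176 566666665321100000000000000000111232355321026899aa
177 666666764332553211000000000000000000123232137999aa
178 666666674443676665531100000000000000000021279aaaaa
179 66666667555467777776654321000000000000000059aaaaaa
180 66666666555556777777776665532110000000000059aaaaaa
181 666666665555567777777777777666532110000000379aaaa9
182 66666666655556777777777777777775332211110015789887
183 66666666655556777777777777777775334311111114667777
184 87666666655556677777777777777653345410001014567777
185 97666876865555677777777777554310345520000003467776
186 a9766789985556899999999975321000134530000001344455
187 aa976679a965569aaaaaa87641000000133531000000233444
grater if seated [[228.7, 184.6], [231.5, 180.3], [223.5, 170.5], [195.1, 176.8], [198.0, 172.0], [190.3, 161.7]]
grater if seated [[227.0, 184.2], [229.7, 179.8], [221.8, 170.1], [193.0, 176.3], [195.9, 171.5], [188.2, 161.1]]
```

The pixel edges match the seated pose within about 1 px. Releasing.

Request:
servo_tool(plan="0 0 0 0;0 0 0 0;0 0 0 0;0 0 0 0;0 0 0 0", grip=-0.2)

```text
t: 27.23
tool_pos: [0.6966, -0.1295, 0.166]
orientation: [-3.141, 0.055, 0.001]
force: [0.7, -0.4, 0.7]
opening: 0.0556
gripper_force: 0.0
```

Request:
servo_tool(plan="0 0 -0.01 0;0 0 -0.03 0;0 0 -0.06 0;0 0 -0.1 0;0 0 -0.14 0;0 0 -0.16 0;0 0 -0.16 0;0 0 -0.16 0")

```text
t: 27.9
tool_pos: [0.6977, -0.1298, 0.3298]
orientation: [3.14, -0.055, 0.008]
force: [0.1, 0.1, 0.4]
opening: 0.0557
gripper_force: 0.0
```

Request:
servo_tool(plan="-0.03 0.03 0 0;-0.06 0.06 0 0;-0.09 0.09 0 0;-0.12 0.12 0 0;-0.15 0.15 0 0;-0.18 0.18 0 0;-0.21 0.21 0 0;-0.23 0.24 0 0;-0.25 0.26 0 0;-0.25 0.26 0 0;-0.25 0.26 0 0;-0.25 0.26 0 0")

```text
t: 28.9
tool_pos: [0.4376, -0.3799, 0.3251]
orientation: [-3.139, 0.056, 0.002]
force: [-0.4, 0.9, -0.6]
opening: 0.0556
gripper_force: 0.0
```

```bash
python3 - <<'E'
from fit import *
from plant import status,eyes
print(status.read_state()["tool_pos"])
C={n:eyes.read_camera(n) for n in("scene","top")}; pickle.dump(C,open("fin.pkl","wb"))
old={"scene":S,"top":T}
# silhouette comparison: mask of changed/known object colours vs model outline
def pts(st,h,fw,hw,xs,x,y,yaw):
    b={"r":(.5628,.1545,-.1479,30),"k":(.5764,-.1248,-.0348,40)}[st]
    A,o=fr(b[0],b[1],.05,b[2],np.radians(b[3]))
    P=[(X,Y,Z) for X,w in((-.08,fw),(xs,fw),(xs,hw),(.11,hw)) for Y in(w,-w) for Z in(0,h)]
    P=R.from_euler("z",yaw).apply(P)+[x,y,0]; P=P@A.T+o
    return P[:12],P[8:]
def sil(c,a,k=4):
    m=np.zeros((384*k,512*k),np.uint8)
    for q in a: cv2.fillConvexPoly(m,cv2.convexHull(((proj(c,q)+.5)*k).round().astype(np.int32)),255)
    return cv2.resize(m,(512,384),interpolation=cv2.INTER_AREA)/255.
from scipy.optimize import minimize
for st,args in (("r",(.016,.028,.012,.04)),("k",(.018,.028,.018,.06))):
    def cost(p):
        e=0
        for n,c in C.items():
            m=sil(c,pts(st,*args,p[0]/1e3,p[1]/1e3,p[2]/1e3))
            gm=cv2.GaussianBlur(m,(0,0),.8); gx,gy=cv2.Sobel(gm,-1,1,0),cv2.Sobel(gm,-1,0,1)
            im=cv2.GaussianBlur(c["image"].astype(float),(0,0),.8)
            ed=np.sqrt(sum(cv2.Sobel(im[:,:,k],-1,1,0)**2+cv2.Sobel(im[:,:,k],-1,0,1)**2 for k in range(3)))
            w=np.hypot(gx,gy); e-=(np.minimum(ed,300)*w).sum()/w.sum()
        return e
    g=[(cost((x,y,a)),x,y,a) for x in range(70,97,2) for y in range(-12,13,3) for a in(-100,-50,0,50,100)]
    b=min(g); r=minimize(cost,b[1:],method="Nelder-Mead",options=dict(initial_simplex=[b[1:],(b[1]+2,*b[2:]),(b[1],b[2]+2,b[3]),(b[1],b[2],b[3]+30)])); print(st,b,r.x,r.fun)
# disturbance: image difference at mug/bottle/shaker
for n,boxes in(("top",{"mug":(335,230,50,45),"bottle":(250,148,25,35),"shaker":(108,216,26,20),"budare":(340,120,105,75)}),("scene",{"mug":(228,120,32,32),"shaker":(365,260,26,28),"bottle":(222,176,26,48)})):
    for k,(u,v,w,h) in boxes.items():
        a=C[n]["image"][v:v+h,u:u+w].astype(float); q=old[n]["image"][v:v+h,u:u+w].astype(float)
        print(n,k,cv2.phaseCorrelate(a.mean(2),q.mean(2)))
E
```

```text
[ 0.4376 -0.3799  0.3251]
r (np.float64(-331.40308276048313), 76, 0, 0) [77.8023  1.311  -7.3674] -336.7405009590269
k (np.float64(-339.8535623525257), 72, -3, 50) [71.9017 -3.0607 63.9031] -343.6858658899423
top mug ((0.13113948601116476, 0.34698704591710694), 0.9706360732098606)
top bottle ((0.6540511444110333, -0.26347146453476356), 0.6755511813603423)
top shaker ((0.46467014804618323, -0.11612959315155535), 0.9642025744122581)
top budare ((-0.026592078472695846, 0.4489852942541077), 0.9184084644477334)
scene mug ((0.018199389745657157, 0.0038446033269199376), 0.9974540436290329)
scene shaker ((0.7264396193180733, 0.2393549356727025), 0.6467584026762047)
scene bottle ((0.45916962138036865, -0.1933107365733484), 0.8991383229296102)
```

```bash
python3 - <<'E'
from fit import *
c=pickle.load(open("fin.pkl","rb"))["top"]; g=c["image"].max(2)
for v in range(118,198,2): print(v,"".join("%x"%(g[v,i]//16) for i in range(285,328)))
A,o=fr(.5764,-.1248,.05,-.0348,np.radians(40))
for x in (.074,.08,.086): print(x,[proj(c,A@(np.array(P)+[x,0,0])+o)[0].round(1).tolist() for P in((-.08,.028,.018),(-.08,-.028,.018),(.06,.028,.018),(.06,-.028,.018),(.11,0,.018))])
E
```

```text
118 9898999999989989898999999989998989889998999
120 8998898999998998988899989999889999999898989
122 9999988989998989989999999999999889989899889
124 9889899999999998989998764423468899998889898
126 8999998999998999889984222222222369999899998
128 8999999998999899888963224776322359998888889
130 8989999989989999999832235998322359998998999
132 9989898899998989998632248998422369998889889
134 9998999999889889998423259998322379989999998
136 9999989899989988986323355566332479898999988
138 8999999889998988874222355555322479999988898
140 8898889988999863222322333443233477888988889
142 9988999998899842222232233223322223698998998
144 8888889988888842355543333333333332599988989
146 9898889873233323466556666666665433799888888
148 8999899963333333465456634663356424898898888
150 9899999842333333676766666776676335999888899
152 8999999832333234664466556665676337988898998
154 9899999833323334665576456644564348998988888
156 9899899733333335767676677666763359989888888
158 9988998633333335644664466655663356666677878
160 8988998433333346766765566555653576676666666
162 8988998433333357666666676777643599888888
[... 379 characters left out ...]
77777777
180 7777754444446645664566556643577777777777777
182 7777744443445656666667567644687777777777777
184 8888744444444443433444444434777777777777777
186 8989744444444443444444444435777777777777777
188 8888644444444444444443444345777777777777777
190 8898544444443444444444444447777777777777777
192 8898544444444444444444444457777777777777777
194 9888888776665545444444444357788787767678999
196 8898888889899998999998877788889988888989889
0.074 [[292.8, 186.4], [311.6, 188.4], [299.4, 141.8], [319.4, 143.8], [312.2, 125.4]]
0.08 [[293.1, 184.6], [311.9, 186.6], [299.7, 139.7], [319.8, 141.8], [312.6, 123.3]]
0.086 [[293.4, 182.8], [312.2, 184.8], [300.0, 137.7], [320.1, 139.7], [312.9, 121.1]]
```

Final check. The grater's end is at (311,124) and its frame corners at (299,140) and (319,142). That puts it at x≈0.078 and y≈+2–3 mm on the black beam, which is inside tolerance. The paddle is at x≈0.078–0.080, y≈1 mm. Nothing else moved.

```bash
python3 -c "
from plant import robot
print(robot.close_job())"
```

```text
the job is handed in; nothing more can be done
None
```

The job is handed in, though no verdict came back: by camera, the paddle lies at the red stop and the grater at the black stop, both flat and within a few millimetres of centre. It took 29 of the 69 s, and the mug, bottle, shaker and griddle were not disturbed.

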